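# Start the adaptor tester: two keys, guard off, start key

### The job

Start the tester (the yellow-green box with the metal deck). With the guard cap still in place, press the round key and then the square key; only then lift the guard cap off, set it down (not dropped) upright, open side down, on the black rubber mat, and last press the oblong key that was under it. Press each key fully down and let it spring back, one key at a time, do not press the round or square key again once the guard is off, and leave everything else on the bench as it is.

Things in the scene. Friction and masses are not known exactly. Their poses are not given: they have to be found in the camera images.
- tester: fixed box, 180 (x) x 290 (y) x 80 mm tall, yellow-green with a plain grey metal deck at 80 mm. Origin at the centre of its underside, on the bench; x points to its rear, y along the row of keys. The three keys sit in a row along y, 20 mm in front (-x) of its middle line, 90 mm apart, in any order. Two white sockets, 8 mm high, lie along the rear of the deck.
- round_key_top (a point): centre of the top of the round black key: 44 mm diameter, top 22 mm above the deck, in a round steel bezel 56 mm across and 9 mm high. The point moves down with the key.
- square_key_top (a point): centre of the top of the square black key: 42 x 42 mm, top 22 mm above the deck, in a square steel bezel of 54 mm, 9 mm high.
- oblong_key_top (a point): centre of the top of the oblong black key: 60 mm (along the tester's x) x 30 mm, top 22 mm above the deck, in a steel bezel 72 x 42 mm, 9 mm high. At the start it is hidden under the guard cap.
- round_key (a joint): travel of the round key, m: 0 up, 0.008 fully down (about 5 N); springs back.
- square_key (a joint): travel of the square key, m: 0 up, 0.008 fully down (about 5 N); springs back.
- oblong_key (a joint): travel of the oblong key, m: 0 up, 0.008 fully down (about 5 N); springs back.
- guard: loose dark grey guard cap, about 0.16 kg: a hood open below, 92 (x) x 64 (y) x 40 mm tall with 4 mm walls, and on its top a grip bar 60 mm long (x), 16 mm wide (y) and 30 mm tall (40 to 70 mm above its lower rim). It stands on the deck over the oblong key. Origin at the centre of its lower rim; z points up through the grip.
- mat: black rubber mat fixed on the bench beside the tester, 200 (x) x 180 (y) x 4 mm. Origin at the centre of its underside.
- tape: loose bystander, leave it alone: roll of tape lying flat, 96 mm across, 45 mm high, behind the tester. Origin at the centre of its underside.
- bottle: loose bystander, leave it alone: white bottle, 60 mm across, 140 mm tall, behind the tester. Origin at the centre of its underside.
- brick: loose bystander, leave it alone: black power adaptor, 55 x 100 x 34 mm, behind the mat. Origin at the centre of its underside.
- meter: loose bystander, leave it alone: yellow hand multimeter lying flat, 170 x 85 x 46 mm. Origin at the centre of its underside.
- screwdriver: loose bystander, leave it alone: screwdriver lying on the bench, along its x.
- cup: loose bystander, leave it alone: white mug, 80 mm across, 95 mm tall, handle on its +y side. Origin at the centre of its underside.
Not all that is in view belongs to the job. Leave any blue, purple or turquoise look-alike of the guard alone.

How it is judged (in metres and radians):
On the way, in this order (a step that is already met when the one before it is completed fails the run):
1. the round key is fully down (6 mm or more) and the other two are up, with the guard cap on (value of joint round_key above 0.006 m and value of joint each of square_key, oblong_key below 0.002 m and not (distance of guard from where it was at the start of the episode above 0.03 m)), for 0.05 s.
2. the square key is fully down (6 mm or more) and the other two are up, with the guard cap on (value of joint square_key above 0.006 m and value of joint each of round_key, oblong_key below 0.002 m and not (distance of guard from where it was at the start of the episode above 0.03 m)), for 0.05 s.
3. the guard cap stands upright on the mat, released (x of guard in the frame of mat between -0.08 and 0.08 m and y of guard in the frame of mat between -0.07 and 0.07 m and height (world z) of guard below 0.009 m and angle between guard's own z axis and vertical below 0.1 rad and linear speed of guard below 0.02 m/s and contact force between the fingers and guard below 0.2 N), for 0.2 s.
4. the oblong key is fully down (6 mm or more) and the other two are up (value of joint oblong_key above 0.006 m and value of joint each of round_key, square_key below 0.002 m), for 0.05 s.
At the end, for the whole second after the job is handed in: The guard cap stands open side down on the mat (level within 0.1 rad, its centre within 80 mm (mat's x) and 70 mm (mat's y) of the mat's centre), released and at rest, and all three keys have sprung back up (within 2 mm) (all of step 3 and value of joint each of round_key, square_key, oblong_key below 0.002 m); the robot touches nothing.
It fails at once if two keys pressed at once (each by more than 3 mm) (value of joint each of round_key, square_key above 0.003 m or value of joint each of round_key, oblong_key above 0.003 m or value of joint each of square_key, oblong_key above 0.003 m).
It fails at once if the round or square key pressed (more than 4 mm) after the guard cap has been taken off (moved more than 30 mm) (distance of guard from where it was at the start of the episode above 0.03 m and value of joint any of round_key, square_key above 0.004 m).
It fails at once if the guard cap dropped: falling free faster than 0.3 m/s more than 40 mm above the bench (height (world z) of guard above 0.04 m and linear speed of guard above 0.3 m/s and contact force between the fingers and guard below 0.05 N).
It fails at once if a bystander (tape, bottle, adaptor, meter, screwdriver, mug) moved by more than 40 mm (distance of any of tape, bottle, brick, meter, screwdriver, cup from where it was at the start of the episode above 0.04 m).
It also fails if it takes over 72 s, if anything falls off the work surface, if the arm or the gripper's body presses on something with over 40 N, if the wrist force passes 120 N, or if a joint passes its speed limit or range.

### The arm

A 7-joint arm with a two-finger parallel gripper is mounted at the origin on the work surface. World frame = base frame: x ahead of the robot, y to its left, z up, the work surface at z = 0. Lengths are in mm, angles in rad, forces in N, time in s.
With the tool pointing down it reaches from about 425 to 1025 mm from the base axis. Payload 3.6 kg.
Tool frame: the origin (TCP) lies midway between the tips of the shut fingers; the grasp point (between the pads) lies 19 mm behind it; z points along the fingers, y is the direction in which the jaws open and shut (so a half turn about z gives the same grasp; the last joint's range is limited). The gripper opens to 85 mm and grips with 20 to 120 N. Pads are 22 mm wide; open, the fingers measure 114 mm over their backs; the gripper's body (76 mm by 85 mm) begins 54 mm behind the grasp point. The pads swing forward as they close: fully open they stand 13 mm farther back than shut.
Start: joints at [-0.093, 0.591, 0.048, 1.609, -0.033, 0.943, -0.034], TCP at [725.003, 0.003, 231.302] pointing down, gripper open.
Joint ranges: [-2.69, 2.69], [-0.47, 2.24], [-1.27, 1.36], [0.19, 2.51], [-1.53, 4.68], [0.08, 2.07], [-3.09, 3.09]. Speed limits (rad/s): [2.57, 2.57, 3.14, 3.14, 3.14, 3.14, 3.14].

### API

Orientations are given as [roll, pitch, yaw] about the fixed x, y, z axes, in that order (R = Rz(yaw) Ry(pitch) Rx(roll)).
In Python, from station import env gives the robot as it stands.
- The arm moves only by the tool apply_moves, never from a script. Its argument "increments" is a list of rows, each an object of numbers: "grip": the opening, from 0 (shut) to 1 (fully open); "dx", "dy", "dz": the shift along the tool's x, y, z in m; "roll": the turn about the tool's z in rad. A call has 1 to 12 rows; each row is the pose to reach, as a shift and turn from the pose commanded when the call began, along the tool's axes at that moment; what a row does not reach only later rows make up. A row lasts 1/10 s, in which the tool goes at most 50 mm and 8.59 degrees, less where a joint would pass 70% of its speed; a pose out of reach is approached as far as the arm can. A call with a gripper value outside its range is refused whole. The fingers move at their own pace and stop on an object; the grip force is fixed at half the most. Time passes only in rows, so rows that repeat a pose let the fingers close. It gives the time, the measured TCP pose, the force and the opening at its end, in the units of the state.
- env.state(): the state, without advancing time (a new reading comes with each control period).
- env.snapshot(name): name is "scene" or "side" or "wrist"; returns (picture, depth): 480x640x3 uint8, red, green, blue; 480x640 float32, mm along the optical axis (not along the pixel's ray), 0 where there is no reading.
- env.calibration(name): a dict with "intrinsics" (3x3 intrinsics, pixels), "origin" and "rotation" of the camera in the world. Camera axes: x right, y down, z forward; pixel columns grow to the right and rows downward; lengths in mm; the calibration is good to about 2 mm. A picture is of the moment at which its call begins: read the wrist's pose just before it. calibration takes no time and is no camera call; for the wrist camera it gives the pose at the moment of the call.
- env.job_done(): hands the job in, once; it reports no verdict.
Trained networks look in the newest picture that a camera, given by its name, has taken for a name from the list of things; names that differ only in an ending like _2 or _b are one class to them, and where a whole thing is asked for, a point or a joint stands for the part that bears it (a point fixed in the world has none). Each returns a list of dicts, best first, with "confidence" (0 to 1); they miss things now and then, are a little off and sometimes report something else, mostly with a low value. They report only what shows in the picture. A call takes as long as a camera call. They do not tell look-alikes from the thing itself.
- env.outline_of(camera, target): "pixels" (480x640 bool, what is visible of it) and "at" ([column, row] in pixels, amid what is visible of it).
The state is a dict: "time_s": time; "joints": joint angles; "qvel": joint speeds; "tau": joint torques, N m; "tcp_pos": TCP position; "eef_rot": TCP orientation; "contact_force": force on the tool from outside, world axes, zero at the start; "ft_torque": the same for the moment, N m; "finger_gap": finger opening in mm.
Only numpy, scipy, OpenCV 4.12 (cv2) and the standard library are available. Lean on these libraries where they do the work, as an engineer would, in place of code of your own. Each camera call takes 0.05 s, during which the arm holds its last target. There are 200 camera calls.

## Working session

There is one attempt and no reset: what is moved stays moved. The work goes in short steps, Python scripts to look and compute and a tool call to move; the robot and the scene stay as the last step left them, time stands still between calls to the robot, and variables do not carry over. Pictures are saved under pics/ and viewed, about 8 in all and at most 12, crops included, and the job is handed in when it is done.

Besides the shell and the picture viewer there is one more tool, called after "Emit:" as name([rows], argument=value, ...), one row to a line, values as JSON. apply_moves: Moves the arm, as the interface text tells. Its arguments: {"type":"object","properties":{"increments":{"type":"array","items":{"type":"object","properties":{"grip":{"type":"number"},"dx":{"type":"number"},"dy":{"type":"number"},"dz":{"type":"number"},"roll":{"type":"number"}}}}},"required":["increments"]}

```bash
ls; mkdir -p pics; cat > h.py <<'E'
from station import env
import numpy as np, cv2
def save(name,img): cv2.imwrite('pics/'+name+'.png',img[:,:,::-1])
def cloud(cam,depth,cal=None):
    c=cal or env.calibration(cam); K=np.array(c['intrinsics']);R=np.array(c['rotation']);o=np.array(c['origin'])
    if R.ndim==1:
        from scipy.spatial.transform import Rotation as Ro
        R=Ro.from_euler('xyz',R).as_matrix()
    v,u=np.indices(depth.shape); d=np.asarray(depth,float)
    P=np.stack([(u-K[0,2])*d/K[0,0],(v-K[1,2])*d/K[1,1],d],-1)@R.T+o
    P[d<=0]=np.nan
    return P
E
python3 - <<'E'
from h import *
a=[]
for n in ['scene','side']:
    p,d=env.snapshot(n); save(n,p); np.save(n+'_d.npy',d)
    c=env.calibration(n); print(n,c['origin'],np.array(c['rotation']).shape)
    P=cloud(n,d); np.save(n+'_P.npy',P)
    for t in ['round_key_top','square_key_top','guard','mat','tester']:
        for r in env.outline_of(n,t)[:3]:
            q=P[r['pixels']]; print(n,t,round(r['confidence'],2),np.round(r['at']),r['pixels'].sum(),np.round(np.nanmedian(q,0)),np.round(np.nanpercentile(q,2,axis=0)),np.round(np.nanpercentile(q,98,axis=0)))
print(env.state())
E
```

```text
pics
scene [1428.11153307  337.30301316  785.79975005] (3,)
scene round_key_top 0.53 [450. 273.] 251 [495. 276. 103.] [470. 257.  95.] [509. 296. 106.]
scene square_key_top 0.74 [408. 263.] 273 [489. 188. 103.] [464. 167.  94.] [506. 207. 107.]
scene guard 0.88 [234. 202.] 880 [ 324. -356.   40.] [ 267. -410.    2.] [ 362. -314.   72.]
scene guard 0.79 [461. 254.] 986 [297. 285.  41.] [246. 239.   6.] [327. 329.  73.]
scene guard 0.7 [474. 403.] 2383 [766. 377.  41.] [710. 330.   4.] [800. 425.  72.]
scene mat 0.76 [253. 270.] 3307 [ 540. -176.    6.] [ 430. -269.    2.] [624. -82.   9.]
scene mat 0.56 [399. 289.] 7332 [575. 198.  80.] [425.  47.  11.] [599. 328.  90.]
scene mat 0.15 [449. 273.] 267 [494. 277. 103.] [469. 256.  91.] [509. 297. 106.]
scene tester 0.65 [404. 290.] 7695 [573. 199.  80.] [423.  47.   7.] [600. 329.  91.]
side [  101.41481734 -1092.07232411  1153.42443615] (3,)
side round_key_top 0.42 [330. 193.] 635 [650. 242.  73.] [629. 228.   8.] [681. 269. 140.]
side round_key_top 0.37 [288. 208.] 155 [479. 183. 102.] [459. 105.  87.] [501. 210. 148.]
side square_key
[... 635 characters left out ...]
 'joints': array([-0.09348085,  0.59115435,  0.04842311,  1.60847701, -0.03328518,
        0.94263577, -0.03373295]), 'qvel': array([ 1.09967613e-03,  4.42140028e-05,  6.70503999e-04,  2.18132276e-03,
       -1.08383002e-03, -1.63934324e-04,  7.27706127e-04]), 'tau': array([-7.41130007e-04, -5.48300636e+01,  1.54469937e+00, -1.98417073e+01,
        9.22437262e-03,  1.84015233e-03,  1.55829457e-05]), 'tcp_pos': array([ 7.25039851e+02, -2.71540814e-02,  2.31344654e+02]), 'eef_rot': array([3.14145861e+00, 4.31557820e-05, 1.57076739e+00]), 'contact_force': array([ 0.06603379, -0.2351903 , -0.14990773]), 'ft_torque': array([-0.02417118, -0.0203311 , -0.05857426]), 'finger_gap': 85.32340010748857}
```

```bash
python3 -c "
import cv2,numpy as np
a=cv2.imread('pics/scene.png');b=cv2.imread('pics/side.png')
c=cv2.resize(a[180:400,180:560],None,fx=2,fy=2)
cv2.imwrite('pics/v1.png',c);cv2.imwrite('pics/v2.png',cv2.resize(b[130:430,180:520],None,fx=2,fy=2))"
```

```text
(no output)
```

View pics/v1.png

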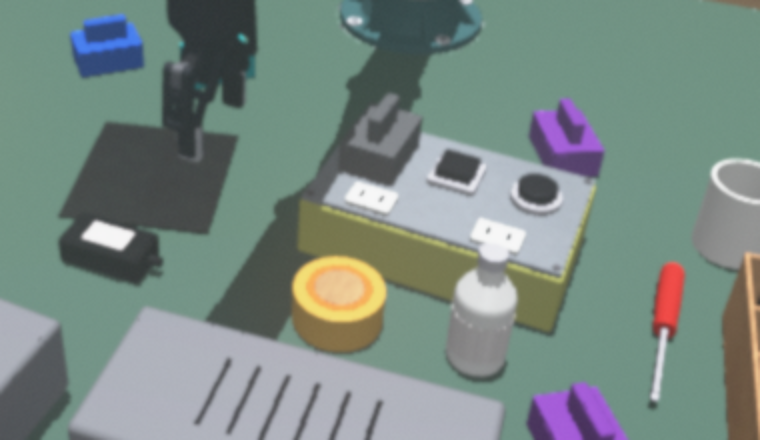

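View pics/v2.png

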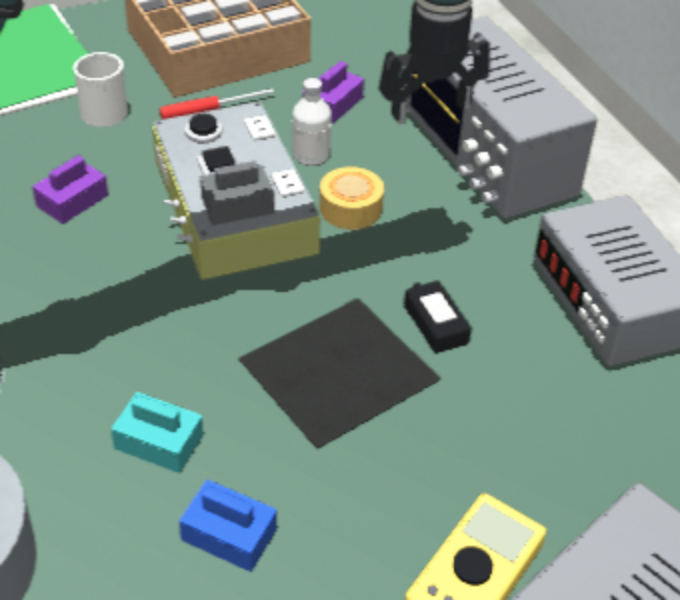

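Candidates for the guard: blue (scene 234,202), purple (461,254), purple (474,403), turquoise (side 258,343), and the grey cap on the tester deck (scene ≈ 370,250; side ≈ 297,227). I pick the grey one on the deck, by colour and place. In the views the round key is at scene (450,273), the square key at (408,263), and the mat at (253,270).

```bash
python3 - <<'E'
from h import *
for n in ['scene','side']:
    P=np.load(n+'_P.npy')
    def sel(lo,hi,x0,x1,y0,y1):
        q=P[(P[...,2]>lo)&(P[...,2]<hi)&(P[...,0]>x0)&(P[...,0]<x1)&(P[...,1]>y0)&(P[...,1]<y1)]
        if len(q)<5: print('few',len(q));return
        r=cv2.minAreaRect(q[:,:2].astype(np.float32)); print(n,len(q),np.round(np.median(q,0),1),np.round(r[0],1),np.round(r[1],1),round(r[2],1))
    sel(145,156,420,560,40,160) # bar
    sel(112,128,420,560,40,160)
    sel(98,107,440,540,150,220); sel(98,107,440,540,240,310) # keys
    sel(75,84,380,620,30,350) # deck
    m=env.outline_of(n,'mat')[0]; q=P[m['pixels']]; r=cv2.minAreaRect(q[~np.isnan(q[:,0])][:,:2].astype(np.float32)); print('mat',r)
E
```

```text
scene 129 [486.2  96.8 151. ] [481.7  95.9] [16.7 65. ] 85.5
scene 615 [499.7 104.1 121.4] [483.   95.6] [65.5 98.2] 85.7
scene 235 [487.  188.  103.3] [484.1 186.6] [41.4 45.6] 87.3
scene 227 [492.2 276.7 103.3] [489.9 276.3] [42.5 41.7] 83.8
scene 3971 [530.9 213.3  81.5] [503.4 187. ] [287.4 184.6] 86.9
mat ((525.66650390625, -177.83604431152344), (207.39395141601562, 180.7340087890625), 13.745318412780762)
side 99 [478.9  92.9 148.9] [478.1  95.5] [21.  60.6] 84.9
side 397 [471.5  81.1 120. ] [477.6  92.6] [70.9 93.4] 84.0
side 118 [479.8 184.5 102.3] [479.4 185.9] [47.1 41.3] 86.3
side 95 [484.  273.3 101.4] [484.1 274. ] [44.6 40. ] 72.9
side 1979 [511.4 193.6  79.9] [499.1 185.2] [297.2 178.9] 87.0
mat ((524.7598266601562, -174.00303649902344), (205.23922729492188, 191.783447265625), 13.372477531433105)
```

Emit:
apply_moves([
  {"dx":0.04,"dy":-0.034,"roll":-0.137,"grip":0},
  {"dx":0.07,"dy":-0.06,"roll":-0.27,"grip":0},
  {"dx":0.1,"dy":-0.087,"roll":-0.41,"grip":0},
  {"dx":0.13,"dy":-0.113,"roll":-0.55,"grip":0},
  {"dx":0.16,"dy":-0.139,"roll":-0.68,"grip":0},
  {"dx":0.19,"dy":-0.165,"roll":-0.82,"grip":0},
  {"dx":0.22,"dy":-0.19,"roll":-0.96,"grip":0},
  {"dx":0.245,"dy":-0.212,"roll":-1.1,"grip":0},
  {"dx":0.265,"dy":-0.229,"roll":-1.23,"grip":0},
  {"dx":0.275,"dy":-0.238,"roll":-1.37,"grip":0},
  {"dx":0.275,"dy":-0.238,"roll":-1.51,"grip":0},
  {"dx":0.275,"dy":-0.238,"roll":-1.51,"grip":0},
])

```text
invalid input
```

Emit:
apply_moves([
  {"dx":0.04,"dy":-0.034,"dz":0.0,"roll":-0.137,"grip":0.0},
  {"dx":0.07,"dy":-0.06,"dz":0.0,"roll":-0.27,"grip":0.0},
  {"dx":0.1,"dy":-0.087,"dz":0.0,"roll":-0.41,"grip":0.0},
  {"dx":0.13,"dy":-0.113,"dz":0.0,"roll":-0.55,"grip":0.0},
  {"dx":0.16,"dy":-0.139,"dz":0.0,"roll":-0.68,"grip":0.0},
  {"dx":0.19,"dy":-0.165,"dz":0.0,"roll":-0.82,"grip":0.0},
  {"dx":0.22,"dy":-0.19,"dz":0.0,"roll":-0.96,"grip":0.0},
  {"dx":0.245,"dy":-0.212,"dz":0.0,"roll":-1.1,"grip":0.0},
  {"dx":0.265,"dy":-0.229,"dz":0.0,"roll":-1.23,"grip":0.0},
  {"dx":0.275,"dy":-0.238,"dz":0.0,"roll":-1.37,"grip":0.0},
  {"dx":0.275,"dy":-0.238,"dz":0.0,"roll":-1.51,"grip":0.0},
  {"dx":0.275,"dy":-0.238,"dz":0.0,"roll":-1.51,"grip":0.0},
])

```text
time_s: 1.9
tcp_pos: [486.8, 275.5, 231.5]
eef_rot: [3.141, 0.0, 3.082]
contact_force: [0.7, -1.3, -0.4]
finger_gap: 0.2
```

Emit:
apply_moves([
  {"dx":0.0,"dy":0.0,"dz":0.04,"roll":0.0,"grip":0.0},
  {"dx":0.0,"dy":0.0,"dz":0.08,"roll":0.0,"grip":0.0},
  {"dx":0.0,"dy":0.0,"dz":0.11,"roll":0.0,"grip":0.0},
  {"dx":0.0,"dy":0.0,"dz":0.123,"roll":0.0,"grip":0.0},
  {"dx":0.0,"dy":0.0,"dz":0.127,"roll":0.0,"grip":0.0},
  {"dx":0.0,"dy":0.0,"dz":0.13,"roll":0.0,"grip":0.0},
  {"dx":0.0,"dy":0.0,"dz":0.133,"roll":0.0,"grip":0.0},
  {"dx":0.0,"dy":0.0,"dz":0.135,"roll":0.0,"grip":0.0},
  {"dx":0.0,"dy":0.0,"dz":0.136,"roll":0.0,"grip":0.0},
  {"dx":0.0,"dy":0.0,"dz":0.136,"roll":0.0,"grip":0.0},
  {"dx":0.0,"dy":0.0,"dz":0.136,"roll":0.0,"grip":0.0},
])

```text
time_s: 3.0
tcp_pos: [487.8, 275.3, 96.0]
eef_rot: [3.141, 0.002, 3.081]
contact_force: [-0.0, 0.1, 3.8]
finger_gap: -0.1
```

Emit:
apply_moves([
  {"dx":0.0,"dy":0.0,"dz":0.002,"roll":0.0,"grip":0.0},
  {"dx":0.0,"dy":0.0,"dz":0.003,"roll":0.0,"grip":0.0},
  {"dx":0.0,"dy":0.0,"dz":0.003,"roll":0.0,"grip":0.0},
])

```text
time_s: 3.3
tcp_pos: [487.9, 275.4, 93.9]
eef_rot: [3.141, 0.002, 3.081]
contact_force: [-1.0, -2.1, 14.8]
finger_gap: 0.1
```

Emit:
apply_moves([
  {"dx":0.0,"dy":0.0,"dz":-0.015,"roll":0.0,"grip":0.0},
  {"dx":0.0,"dy":0.0,"dz":-0.04,"roll":0.0,"grip":0.0},
  {"dx":0.0,"dy":-0.045,"dz":-0.04,"roll":0.0,"grip":0.0},
  {"dx":0.0,"dy":-0.08,"dz":-0.04,"roll":0.0,"grip":0.0},
  {"dx":0.0,"dy":-0.089,"dz":-0.03,"roll":0.0,"grip":0.0},
  {"dx":0.0,"dy":-0.089,"dz":-0.015,"roll":0.0,"grip":0.0},
  {"dx":0.0,"dy":-0.089,"dz":-0.01,"roll":0.0,"grip":0.0},
  {"dx":0.0,"dy":-0.089,"dz":-0.006,"roll":0.0,"grip":0.0},
  {"dx":0.0,"dy":-0.089,"dz":-0.003,"roll":0.0,"grip":0.0},
  {"dx":0.0,"dy":-0.089,"dz":-0.001,"roll":0.0,"grip":0.0},
  {"dx":0.0,"dy":-0.089,"dz":0.0,"roll":0.0,"grip":0.0},
  {"dx":0.0,"dy":-0.089,"dz":0.0,"roll":0.0,"grip":0.0},
])

```text
time_s: 4.5
tcp_pos: [480.9, 186.2, 93.9]
eef_rot: [-3.14, -0.0, 3.081]
contact_force: [-4.5, -3.0, 17.8]
finger_gap: -0.1
```

Emit:
apply_moves([
  {"dx":0.0,"dy":0.0,"dz":-0.015,"roll":0.0,"grip":0.0},
  {"dx":0.0,"dy":0.0,"dz":-0.06,"roll":0.0,"grip":0.0},
  {"dx":0.0,"dy":0.0,"dz":-0.1,"roll":0.0,"grip":0.6},
  {"dx":0.0,"dy":-0.045,"dz":-0.12,"roll":0.0,"grip":0.6},
  {"dx":0.0,"dy":-0.09,"dz":-0.12,"roll":0.0,"grip":0.6},
  {"dx":0.0,"dy":-0.09,"dz":-0.12,"roll":0.0,"grip":0.6},
  {"dx":0.0,"dy":-0.09,"dz":-0.12,"roll":0.0,"grip":0.6},
])

```text
time_s: 5.2
tcp_pos: [476.6, 95.8, 212.6]
eef_rot: [3.141, 0.002, 3.078]
contact_force: [-0.4, 0.4, -0.5]
finger_gap: 51.1
```

```bash
python3 - <<'E'
from h import *
c=env.calibration('wrist'); p,d=env.snapshot('wrist'); save('w1',p)
P=cloud('wrist',d,c)
for lo,hi in [(143,156),(113,127)]:
    m=(P[...,2]>lo)&(P[...,2]<hi)&(P[...,0]>420)&(P[...,0]<545)&(P[...,1]>50)&(P[...,1]<145)
    q=P[m]
    if len(q)>10:
        v,u=np.where(m); print(len(q),np.median(q,0),cv2.minAreaRect(q[:,:2].astype(np.float32)),u.min(),u.max(),v.min(),v.max())
print(env.state()['tcp_pos'],env.state()['finger_gap'])
E
```

```text
2374 [479.13727911  96.40639299 150.13017894] ((481.7437744140625, 96.47920227050781), (15.70505142211914, 59.39594650268555), 85.97053527832031) 305 331 219 312
9387 [474.31190614  97.58547815 120.35300839] ((482.4583740234375, 96.06693267822266), (64.28330993652344, 92.63399505615234), 85.62986755371094) 270 367 186 315
[476.61016493  97.17949177 212.53366869] 51.23121789326351
```

View pics/w1.png

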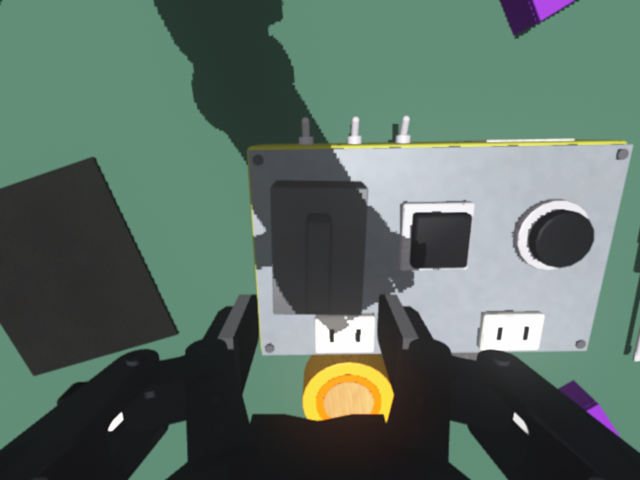

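Emit:
apply_moves([
  {"dx":-0.004,"dy":0.0,"dz":0.04,"roll":-0.01,"grip":0.6},
  {"dx":-0.004,"dy":0.0,"dz":0.07,"roll":-0.01,"grip":0.6},
  {"dx":-0.004,"dy":0.0,"dz":0.083,"roll":-0.01,"grip":0.6},
  {"dx":-0.004,"dy":0.0,"dz":0.088,"roll":-0.01,"grip":0.6},
  {"dx":-0.004,"dy":0.0,"dz":0.088,"roll":-0.01,"grip":0.0},
  {"dx":-0.004,"dy":0.0,"dz":0.088,"roll":-0.01,"grip":0.0},
  {"dx":-0.004,"dy":0.0,"dz":0.088,"roll":-0.01,"grip":0.0},
  {"dx":-0.004,"dy":0.0,"dz":0.088,"roll":-0.01,"grip":0.0},
  {"dx":-0.004,"dy":0.0,"dz":0.088,"roll":-0.01,"grip":0.0},
  {"dx":-0.004,"dy":0.0,"dz":0.088,"roll":-0.01,"grip":0.0},
])

```text
time_s: 6.25
tcp_pos: [480.4, 96.1, 124.8]
eef_rot: [3.141, 0.001, 3.091]
contact_force: [-1.0, 0.5, 2.2]
finger_gap: 15.0
```

Emit:
apply_moves([
  {"dx":0.0,"dy":0.0,"dz":-0.01,"roll":0.0,"grip":0.0},
  {"dx":0.0,"dy":0.0,"dz":-0.03,"roll":0.0,"grip":0.0},
  {"dx":0.0,"dy":0.0,"dz":-0.055,"roll":0.0,"grip":0.0},
  {"dx":0.0,"dy":0.0,"dz":-0.075,"roll":0.0,"grip":0.0},
  {"dx":0.0,"dy":0.0,"dz":-0.08,"roll":0.0,"grip":0.0},
  {"dx":-0.003,"dy":-0.015,"dz":-0.08,"roll":0.0,"grip":0.0},
  {"dx":-0.009,"dy":-0.04,"dz":-0.08,"roll":0.0,"grip":0.0},
  {"dx":-0.015,"dy":-0.07,"dz":-0.08,"roll":0.0,"grip":0.0},
  {"dx":-0.021,"dy":-0.1,"dz":-0.08,"roll":0.0,"grip":0.0},
  {"dx":-0.028,"dy":-0.13,"dz":-0.08,"roll":0.0,"grip":0.0},
  {"dx":-0.034,"dy":-0.16,"dz":-0.08,"roll":0.0,"grip":0.0},
  {"dx":-0.041,"dy":-0.19,"dz":-0.08,"roll":0.0,"grip":0.0},
])

```text
time_s: 7.45
tcp_pos: [510.7, -97.0, 203.7]
eef_rot: [3.142, -0.002, 3.091]
contact_force: [0.7, 0.2, -2.0]
finger_gap: 14.7
```

Emit:
apply_moves([
  {"dx":-0.006,"dy":-0.03,"dz":0.0,"roll":0.0,"grip":0.0},
  {"dx":-0.012,"dy":-0.06,"dz":0.01,"roll":0.0,"grip":0.0},
  {"dx":-0.017,"dy":-0.08,"dz":0.03,"roll":0.0,"grip":0.0},
  {"dx":-0.017,"dy":-0.08,"dz":0.055,"roll":0.0,"grip":0.0},
  {"dx":-0.017,"dy":-0.08,"dz":0.08,"roll":0.0,"grip":0.0},
  {"dx":-0.017,"dy":-0.08,"dz":0.105,"roll":0.0,"grip":0.0},
  {"dx":-0.017,"dy":-0.08,"dz":0.125,"roll":0.0,"grip":0.0},
  {"dx":-0.017,"dy":-0.08,"dz":0.14,"roll":0.0,"grip":0.0},
  {"dx":-0.017,"dy":-0.08,"dz":0.148,"roll":0.0,"grip":0.0},
  {"dx":-0.017,"dy":-0.08,"dz":0.152,"roll":0.0,"grip":0.0},
  {"dx":-0.017,"dy":-0.08,"dz":0.152,"roll":0.0,"grip":0.0},
])

```text
time_s: 8.55
tcp_pos: [524.2, -176.4, 52.0]
eef_rot: [3.141, -0.0, 3.091]
contact_force: [-0.2, -0.4, -0.8]
finger_gap: 14.9
```

```bash
python3 - <<'E'
from h import *
s=env.state(); print(s['tcp_pos'],s['contact_force'],s['finger_gap'])
p,d=env.snapshot('side'); cv2.imwrite('pics/s2.png',cv2.resize(p[200:400,220:460],None,fx=3,fy=3)[:,:,::-1])
E
```

```text
[ 524.24494484 -176.40576404   52.04412141] [-0.19076973 -0.38979787 -0.80529926] 14.924439089795559
```

View pics/s2.png

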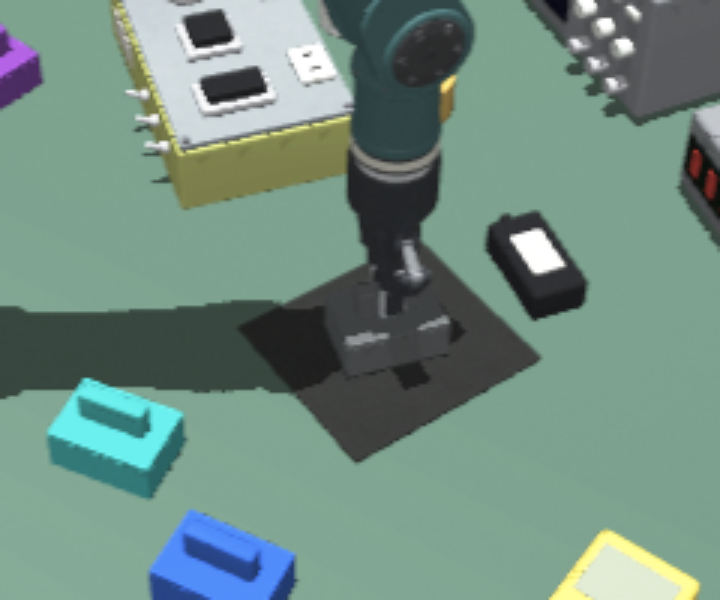

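The cap is held upright over the middle of the mat (crop 390,330), and the oblong key is exposed (crop 232,85). I'll lower it the last few millimetres.

Emit:
apply_moves([
  {"dx":0.0,"dy":0.0,"dz":0.001,"roll":0.0,"grip":0.0},
  {"dx":0.0,"dy":0.0,"dz":0.002,"roll":0.0,"grip":0.0},
  {"dx":0.0,"dy":0.0,"dz":0.003,"roll":0.0,"grip":0.0},
  {"dx":0.0,"dy":0.0,"dz":0.003,"roll":0.0,"grip":0.0},
])

```text
time_s: 9.0
tcp_pos: [524.4, -176.6, 49.5]
eef_rot: [-3.141, 0.0, 3.091]
contact_force: [-0.2, 0.8, -1.9]
finger_gap: 15.1
```

Emit:
apply_moves([
  {"dx":0.0,"dy":0.0,"dz":0.001,"roll":0.0,"grip":0.0},
  {"dx":0.0,"dy":0.0,"dz":0.0015,"roll":0.0,"grip":0.0},
  {"dx":0.0,"dy":0.0,"dz":0.0015,"roll":0.0,"grip":0.0},
])

```text
time_s: 9.3
tcp_pos: [524.5, -176.7, 48.7]
eef_rot: [-3.141, 0.0, 3.091]
contact_force: [-1.5, 0.3, 6.0]
finger_gap: 14.8
```

Emit:
apply_moves([
  {"dx":0.0,"dy":0.0,"dz":0.0,"roll":0.0,"grip":0.5},
  {"dx":0.0,"dy":0.0,"dz":0.0,"roll":0.0,"grip":0.5},
  {"dx":0.0,"dy":0.0,"dz":0.0,"roll":0.0,"grip":0.5},
  {"dx":0.0,"dy":0.0,"dz":0.0,"roll":0.0,"grip":0.5},
  {"dx":0.0,"dy":0.0,"dz":-0.02,"roll":0.0,"grip":0.5},
  {"dx":0.0,"dy":0.0,"dz":-0.06,"roll":0.0,"grip":0.5},
  {"dx":0.0,"dy":0.0,"dz":-0.1,"roll":0.0,"grip":0.5},
  {"dx":0.0,"dy":0.0,"dz":-0.15,"roll":0.0,"grip":0.5},
  {"dx":0.0,"dy":0.0,"dz":-0.15,"roll":0.0,"grip":0.0},
  {"dx":0.0,"dy":0.0,"dz":-0.15,"roll":0.0,"grip":0.0},
])

```text
time_s: 10.3
tcp_pos: [525.0, -176.8, 199.0]
eef_rot: [-3.141, 0.003, 3.091]
contact_force: [-0.7, 0.5, -0.7]
finger_gap: 14.6
```

```bash
python3 - <<'E'
from h import *
s=env.state(); print(s['tcp_pos'],s['finger_gap'])
c=env.calibration('wrist'); p,d=env.snapshot('wrist'); save('w2',p)
P=cloud('wrist',d,c)
for lo,hi in [(64,80),(38,50),(-5,8)]:
    m=(P[...,2]>lo)&(P[...,2]<hi)&(P[...,0]>450)&(P[...,0]<600)&(P[...,1]>-250)&(P[...,1]<-110); q=P[m]
    print(len(q),np.median(q,0),cv2.minAreaRect(q[:,:2].astype(np.float32)))
E
```

```text
[ 524.98030416 -176.82941438  199.04567784] 14.558934551974277
1519 [ 523.30276354 -175.89744468   74.10167064] ((525.5079956054688, -175.8143310546875), (15.338325500488281, 58.96512222290039), 86.67192077636719)
6375 [ 519.93389092 -175.15044057   44.37119569] ((526.096435546875, -176.05844116210938), (64.15821838378906, 92.00646209716797), 86.94123077392578)
14510 [ 504.6948062  -187.48979543    4.38953234] ((525.0000610351562, -179.99295043945312), (149.9973602294922, 139.98667907714844), 0.0029116857331246138)
```

View pics/w2.png

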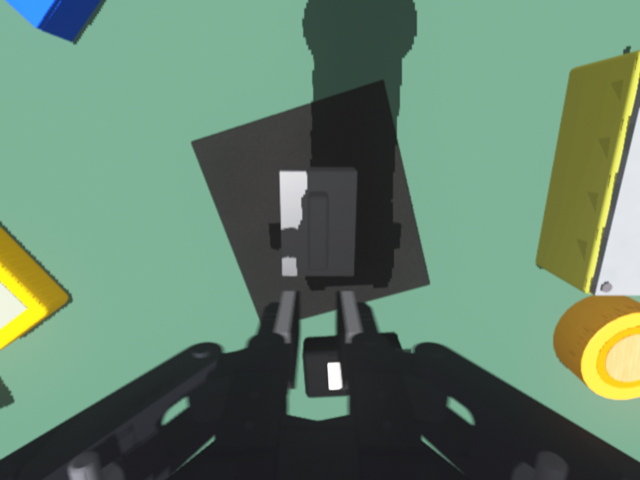

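The cap stands upright on the mat centre (px 318,222; bar top z ≈ 74, so the rim is at 4 mm). Now the oblong key.

Emit:
apply_moves([
  {"dx":0.008,"dy":0.04,"dz":0.0,"roll":0.0,"grip":0.0},
  {"dx":0.017,"dy":0.08,"dz":0.0,"roll":0.0,"grip":0.0},
  {"dx":0.025,"dy":0.12,"dz":0.0,"roll":0.0,"grip":0.0},
  {"dx":0.034,"dy":0.16,"dz":0.0,"roll":0.0,"grip":0.0},
  {"dx":0.042,"dy":0.2,"dz":0.0,"roll":0.0,"grip":0.0},
  {"dx":0.051,"dy":0.24,"dz":0.0,"roll":0.0,"grip":0.0},
  {"dx":0.057,"dy":0.265,"dz":0.0,"roll":0.0,"grip":0.0},
  {"dx":0.057,"dy":0.271,"dz":0.0,"roll":0.0,"grip":0.0},
  {"dx":0.057,"dy":0.271,"dz":0.04,"roll":0.0,"grip":0.0},
  {"dx":0.057,"dy":0.271,"dz":0.07,"roll":0.0,"grip":0.0},
  {"dx":0.057,"dy":0.271,"dz":0.085,"roll":0.0,"grip":0.0},
  {"dx":0.057,"dy":0.271,"dz":0.085,"roll":0.0,"grip":0.0},
])

```text
time_s: 11.55
tcp_pos: [478.7, 94.9, 109.6]
eef_rot: [-3.138, -0.007, 3.09]
contact_force: [0.1, -0.6, 1.1]
finger_gap: -0.0
```

Emit:
apply_moves([
  {"dx":0.0,"dy":0.0,"dz":0.008,"roll":0.0,"grip":0.0},
  {"dx":0.0,"dy":0.0,"dz":0.012,"roll":0.0,"grip":0.0},
  {"dx":0.0,"dy":0.0,"dz":0.016,"roll":0.0,"grip":0.0},
  {"dx":0.0,"dy":0.0,"dz":0.019,"roll":0.0,"grip":0.0},
  {"dx":0.0,"dy":0.0,"dz":0.021,"roll":0.0,"grip":0.0},
  {"dx":0.0,"dy":0.0,"dz":0.0215,"roll":0.0,"grip":0.0},
  {"dx":0.0,"dy":0.0,"dz":0.0215,"roll":0.0,"grip":0.0},
])

```text
time_s: 12.25
tcp_pos: [481.6, 96.4, 93.7]
eef_rot: [-3.139, 0.002, 3.09]
contact_force: [-4.4, -2.3, 23.0]
finger_gap: -0.2
```

Emit:
apply_moves([
  {"dx":0.0,"dy":0.0,"dz":-0.015,"roll":0.0,"grip":0.0},
  {"dx":0.0,"dy":0.0,"dz":-0.05,"roll":0.0,"grip":0.0},
  {"dx":0.0,"dy":0.0,"dz":-0.1,"roll":0.0,"grip":0.0},
  {"dx":0.0,"dy":0.0,"dz":-0.14,"roll":0.0,"grip":0.0},
  {"dx":0.0,"dy":0.0,"dz":-0.14,"roll":0.0,"grip":0.0},
  {"dx":0.0,"dy":0.0,"dz":-0.14,"roll":0.0,"grip":0.0},
])

```text
time_s: 12.85
tcp_pos: [481.8, 97.1, 232.3]
eef_rot: [3.141, 0.003, 3.091]
contact_force: [0.3, -0.8, 0.2]
finger_gap: 0.5
```

```bash
python3 - <<'E'
from h import *
c=env.calibration('wrist'); p,d=env.snapshot('wrist'); save('w3',p)
P=cloud('wrist',d,c)
for n,x,y in [('oblong',481.5,96),('square',483,186.5),('round',488,276)]:
    m=(abs(P[...,0]-x)<12)&(abs(P[...,1]-y)<10); q=P[m]; print(n,len(q),np.nanmedian(q[:,2]) if len(q) else None)
n='side';p,d=env.snapshot(n);cv2.imwrite('pics/s3.png',cv2.resize(p[130:430,180:520],None,fx=2,fy=2)[:,:,::-1])
s=env.state(); print(s['tcp_pos'],s['contact_force'],s['time_s'])
E
```

```text
oblong 9741 283.5421121526605
square 767 102.48175994168844
round 755 102.61130304849297
[480.21977166  96.61725044 230.31893255] [-0.08141955 -0.6151861  -0.87466514] 12.95
```

View pics/s3.png

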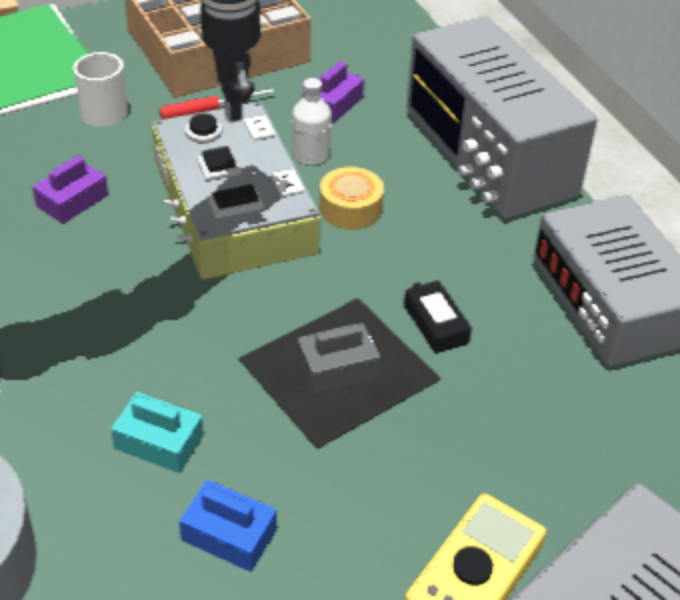

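The cap stands on the mat (crop 340,350), nothing else has moved, and the arm is clear. My oblong height reading included the fingers, so I'll filter those out and then hand in.

```bash
python3 - <<'E'
from h import *
p,d=env.snapshot('side');P=cloud('side',d)
m=(abs(P[...,0]-479)<12)&(abs(P[...,1]-95)<8)&(P[...,2]<150);z=np.nanmedian(P[m][:,2]);print(m.sum(),z)
if z>98: print(env.job_done())
E
```

```text
36 102.49146331231793
the job is handed in; nothing more can be done
None
```

The job is done and handed in at about 13 s of the 72 s allowed; the interface gave no verdict.

- **Keys with the guard on:** I pressed the round key and then the square key to the stop with the fingers shut. The TCP stopped at about 93.9 mm, with 15–18 N on the tool.
- **Guard cap:** I took the grey cap by its grip bar, lowered it onto the mat until the force rose to about 6 N, and released it. A wrist depth check put it within about 2 mm of the mat's centre, with the rim at about 4 mm and level.
- **Oblong key:** I pressed it to the stop last. The TCP reached 93.7 mm with 23 N.

**Final checks:** All three key tops read about 102.5 mm, so they are back up. In the side picture the cap stands upright on the mat, the bystanders in that picture look unmoved, and the arm is clear at z ≈ 230 mm.

**Checks that disagreed:** The first move call was refused, apparently because the rows had no `dz`, and nothing moved. The first height reading of the oblong key was spoiled by the fingers being in view; I repeated it from the side camera with the fingers filtered out, and it read 102.5 mm.

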